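# Dispense a display board and slot it into the stand

## Task

Press the magazine's spring pusher fully in so that the bottom display board comes out, let the pusher spring back, and draw that board out so that the stack drops down flat. Lay the board down flat on the counter and let go of it, then slide it, tongue first, under the brass bridge of the dark wooden stand until it is fully home against the end stop. Leave the other three boards lying in the magazine and do not disturb the other things on the counter.

Things in the scene. Friction and masses are not known exactly. Their poses are not given: they have to be found in the camera images.
- magazine: Fixed grey and aluminium gravity magazine, open on top, with four display boards lying on one another, tongues to its -x, origins over its own (space 136 x 55 mm). Origin: centre of its underside, on the counter; its -x axis is the way out. Floor 40 mm above the counter. A gate at the outlet spans heights 58 to 94 mm: only the bottom board passes under it. Walls up to 102 mm.
- mouth (a point): Middle of the magazine's outlet: outer face of the gate, where the floor ends too (magazine x = -74 mm, height 40 mm).
- pusher (a joint): Spring-loaded steel pusher at the magazine's rear (+x) end, in m: 0 = home, 0.055 = pressed fully in against its stop. It moves along the magazine's -x, takes 2 to 5 N plus some 2 N for the stack, and springs back when let go. It pushes only the bottom board, about 43 mm of it out of the outlet, tongue first; that board stays out.
- push_face (a point): Middle of the outer face of the pusher's upright plate, 76 mm above the counter; the plate is 56 mm wide, 8 mm thick, from 41 to 91 mm high. Press here along the magazine's -x.
- board_1: The bottom board: wooden display board with a grey inlay, 130 mm long, 14 mm thick, about 70 g. Origin: middle of its length on its underside; x along its length, z up. Body 50 mm wide from x = -25 to +65 mm (square tail end at +65); a narrower tongue 28 mm wide and 40 mm long from x = -65 to -25 mm.
- tongue_tip (a point): On board_1: centre of the tongue's end face (x = -65 mm, 7 mm above the underside).
- tail (a point): On board_1: centre of the tail end face (x = +65 mm, 7 mm above the underside).
- board_2: Board number 2 from the bottom, same shape and origin as board_1.
- board_3: Board number 3 from the bottom, same shape and origin as board_1.
- board_4: Board number 4 from the bottom, same shape and origin as board_1.
- stand: Fixed dark wooden display stand. Origin: centre of its underside on the counter; the board goes in along its +x axis, tongue first. Ledge 36 mm wide, top 30 mm above the counter, from x = -90 to +75 mm; foot 100 mm wide, 8 mm high. Board home: its origin is over the stand's, 30 mm up, turned half round (tongue to stand +x), its tail standing out 65 mm on the ledge.
- bridge (a point): Middle of the underside of the stand's brass bridge (stand x = 12 to 28 mm, underside 50 mm and top 58 mm above the counter). Below it the cheeks stand 58 mm apart and 58 mm high from x = 0 on, flared from x = -27 mm to a mouth about 75 mm wide and 50 mm high; from x = 32 mm inner guides for the tongue stand 40 mm apart.
- seat (a point): On the stand: where the centre of the tongue's end face is when the board is home, at the end stop (stand x = +65 mm, height 37 mm).
- bangle: Bystander: brass bangle lying flat, 72 mm across, 12 mm high. Origin: on its underside.
- ring_cone: Bystander: turned wooden ring cone, 56 mm across, 90 mm high. Origin: on its underside.
- bead_jar: Bystander: glass jar with a steel cap, 56 mm across, 75 mm high. Origin: on its underside.
- bracelet_bar: Bystander: T-shaped bracelet stand, 130 mm wide, 120 mm high. Origin: on its underside.
- trinket_tray: Bystander: black divided tray, 90 x 120 x 22 mm. Origin: on its underside.
- ring_box: Bystander: black ring box, 60 x 60 x 45 mm. Origin: on its underside.
- screwdriver: Bystander: small screwdriver, 130 mm long. Origin: on its underside.

How it is judged:
By the outcome, as a careful person would: the job done as asked, in the order asked, and still so for the second after the job is handed in, with the robot touching nothing.
It also fails if it takes over 64 s, if anything falls off the work surface, if the arm or the gripper's body presses on something with over 40 N, if the wrist force passes 120 N, or if a joint passes its speed limit or range.

## Robot

A 6-joint arm with a two-finger parallel gripper is mounted at the origin on the work surface. World frame = base frame: x ahead of the robot, y to its left, z up, the work surface at z = 0. Lengths are in m, angles in rad, forces in N, time in s.
With the tool pointing down it reaches from about 0.375 to 0.9 m from the base axis. Payload 3.1 kg.
Tool frame: the origin (TCP) lies between the finger pads; the fingertips stand 22 mm ahead of it and the grasp point (between the pads) lies 3 mm ahead of it; z points along the fingers, y is the line along which they close (so a half turn about z gives the same grasp; the last joint's range is limited). The gripper opens to 87 mm and grips with 3 to 60 N. Pads are 19 mm wide; open, the fingers measure 117 mm over their backs; the gripper's body (75 mm by 190 mm) begins 51 mm behind the grasp point.
Start: joints at [1.135, 0.527, 1.433, -0, 1.181, -0.178], TCP at [0.159, 0.604, 0.245] pointing down, gripper open.
Joint ranges: [-3.08, 3.08], [-0.75, 2.2], [0.22, 2.44], [-1.43, 4.57], [0, 2.65], [-2.85, 2.85]. Speed limits (rad/s): [2.79, 2.79, 3.14, 3.14, 3.14, 3.14].

## Interface

Orientations are given as a unit quaternion [x, y, z, w].
In Python, from rig import robot gives the robot as it stands.
- The arm moves only by the tool move_arm, never from a script. Its argument "series" is text: rows parted by semicolons, each of 6 numbers parted by spaces: the shift along the tool's x, y, z in mm, then the turn, a rotation vector about the tool's x, y, z in degrees. In form: dx dy dz ax ay az; .... A call has 1 to 8 rows; each row is the pose to reach, as a shift and turn from the pose commanded when the call began, along the tool's axes at that moment; what a row does not reach only later rows make up. A row lasts 1/12 s, in which the tool goes at most 41.7 mm and 7.16 degrees, less where a joint would pass 70% of its speed; a pose out of reach is approached as far as the arm can. A call with a gripper value outside its range is refused whole. "jaw" is the opening, from 0 (shut) to 1 (fully open), set as the call begins (left out, the last holds). The fingers move at their own pace and stop on an object; "newtons" is the grip in N (left out, the last holds). Time passes only in rows, so rows that repeat a pose let the fingers close. It gives the time, the measured TCP pose, the force, the opening and the grip force at its end, in the units of the state.
- robot.get_obs(): the state, without advancing time (a new reading comes with each control period).
- robot.camera(name): name is "scene" or "top" or "wrist"; returns a dict with "img" (400x640x3 uint8, red, green, blue), "mtx" (3x3 intrinsics, pixels), "world_to_cam" (4x4, takes a point from world to camera coordinates). Camera axes: x right, y down, z forward; pixel columns grow to the right and rows downward; lengths in m; the calibration is good to about 2 mm. A picture is of the moment at which its call begins. There is no depth.
- robot.hand_in(): hands the job in; it is judged then, once.
Trained networks look in a picture, given as the dict that the camera call returned (one of the last four; its "shot" number tells which), for a name from the list of things; names that differ only in an ending like _2 or _b are one class to them, and where a whole thing is asked for, a point or a joint stands for the part that bears it (a point fixed in the world has none). Each returns a list of dicts, best first, with "p" (0 to 1); they miss things now and then, are a little off and sometimes report something else, mostly with a low value. They report only what shows in the picture. A call takes as long as a camera call.
- robot.search_frame(picture, thing): "xyz" ([x, y, z] in m, in world coordinates, good to about 4 mm: the middle of the surface that is visible of it).
- robot.tip_of(picture, thing): "xyz" ([x, y, z] in m, in world coordinates, good to about 4 mm: a listed point, or the origin of a listed thing).
The state is a dict: "time": time; "q": joint angles; "joint_velocities": joint speeds; "joint_torque": joint torques, N m; "position": TCP position; "tool_rot": TCP orientation; "ft_force": force on the tool from outside, world axes, zero at the start; "moment": the same for the moment, N m; "grip_width": finger opening in m; "grip_force": force on a finger pad.
Only numpy, scipy, OpenCV 4.12 (cv2) and the standard library are available. Lean on these libraries where they do the work, as an engineer would, in place of code of your own. Each camera call takes 0.05 s, during which the arm holds its last target. There are 200 camera calls.

## Working session

There is one attempt and no reset: what is moved stays moved. The work goes in short steps, Python scripts to look and compute and a tool call to move; the robot and the scene stay as the last step left them, time stands still between calls to the robot, and variables do not carry over. Pictures are saved under pics/ and viewed, at most 10 in all, crops included, and the job is handed in when it is done.

Besides the shell and the picture viewer there is one more tool, called after "Emit:" as name(argument=value, ...), one argument or row to a line, values as JSON. move_arm: Moves the arm, as the interface text tells. Its arguments: {"type":"object","properties":{"series":{"type":"string"},"jaw":{"type":"number"},"newtons":{"type":"number"}},"required":["series"]}

```bash
mkdir -p pics; ls
cat > h.py <<'E'
from rig import robot
import numpy as np, cv2
from scipy.spatial.transform import Rotation as R
np.set_printoptions(precision=4,suppress=True)
def save(p,n): cv2.imwrite('pics/'+n,p['img'][:,:,::-1])
def find(p,names,f='tip_of'):
    for n in names:
        r=getattr(robot,f)(p,n)
        print(p['shot'],f,n,[(np.round(d['xyz'],4).tolist(),round(d['p'],2)) for d in r[:3]])
def st():
    o=robot.get_obs(); print(o['time'],o['position'],o['tool_rot'],o['ft_force'],o['grip_width'],o['grip_force'],o['q'])
    return o
E
python3 - <<'E'
from h import *
st()
t=robot.camera('top'); s=robot.camera('scene')
im=np.vstack([t['img'],s['img']]); im=cv2.resize(im,(480,600)); cv2.imwrite('pics/s.png',s['img'][:,:,::-1]);cv2.imwrite('pics/t.png',t['img'][:,:,::-1])
N=['magazine','mouth','push_face','tongue_tip','tail','board_1','stand','bridge','seat']
find(t,N);find(s,N)
find(t,['bangle','ring_cone','bead_jar','bracelet_bar','trinket_tray','ring_box','screwdriver'])
E
```

```text
pics
0.0 [0.1584 0.6039 0.2435] [ 0.1281  0.9918 -0.0011 -0.0003] [ 1.0466 -0.6179  0.2785] 0.08737555310419066 0.0 [ 1.1355  0.5285  1.4339  0.      1.1814 -0.1785]
1 tip_of magazine [([0.559, 0.2036, 0.001], 0.79), ([0.5577, 0.2041, 0.0697], 0.74)]
1 tip_of mouth [([0.5465, 0.1338, 0.04], 0.59)]
1 tip_of push_face [([0.5869, 0.3466, 0.0764], 0.59)]
1 tip_of tongue_tip []
1 tip_of tail []
1 tip_of board_1 [([0.5631, 0.2035, 0.0757], 0.57), ([0.5565, 0.2082, 0.0691], 0.43)]
1 tip_of stand [([0.4962, -0.3138, 0.002], 0.76)]
1 tip_of bridge [([0.4839, -0.3346, 0.0514], 0.76)]
1 tip_of seat [([0.4699, -0.374, 0.0409], 0.94)]
2 tip_of magazine [([0.5573, 0.208, 0.0029], 0.71)]
2 tip_of mouth [([0.5464, 0.1372, 0.0387], 0.6)]
2 tip_of push_face [([0.5876, 0.347, 0.0752], 0.62)]
2 tip_of tongue_tip [([0.4882, -0.3327, 0.0503], 0.62), ([0.4753, -0.3762, 0.0405], 0.54)]
2 tip_of tail [([0.5726, 0.2641, 0.0432], 0.38), ([0.559, 0.2063, 0.0686], 0.38)]
2 tip_of board_1 [([0.5576, 0.2032, 0.0683], 0.65), ([0.5582, 0.2072, 0.0826], 0.57), ([0.3851, 0.0553, 0.0014], 0.53)]
2 tip_of stand [([0.497, -0.3157, 0.0031], 0.79)]
2 tip_of bridge [([0.486, -0.3325, 0.048], 0.78)]
2 tip_of seat [([0.4758, -0.3776, 0.0401], 0.57)]
1 tip_of bangle [([0.3837, 0.0559, -0.0012], 0.58)]
1 tip_of ring_cone [([0.7324, -0.1199, 0.0028], 0.79)]
1 tip_of bead_jar [([0.73, 0.0276, -0.0015], 0.97), ([0.396, -0.1477, -0.0003], 0.34)]
1 tip_of bracelet_bar [([0.727, -0.2927, -0.0007], 0.64), ([0.7306, 0.0285, 0.0018], 0.35), ([0.7522, 0.2316, 0.0042], 0.21)]
1 tip_of trinket_tray [([0.7534, 0.2332, 0.0044], 0.87)]
1 tip_of ring_box [([0.3958, 0.1413, 0.0002], 0.98)]
1 tip_of screwdriver [([0.3957, -0.1494, -0.002], 0.77)]
```

View pics/t.png

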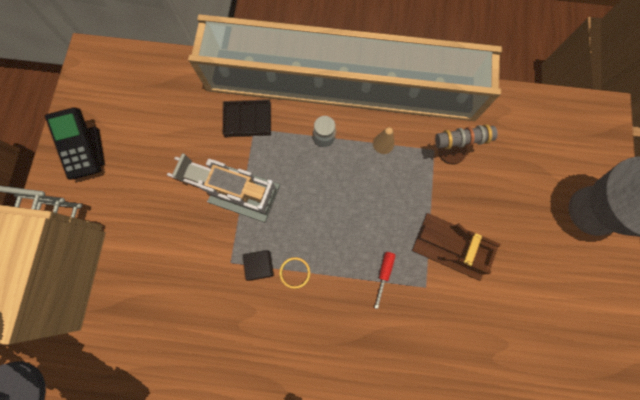

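View pics/s.png

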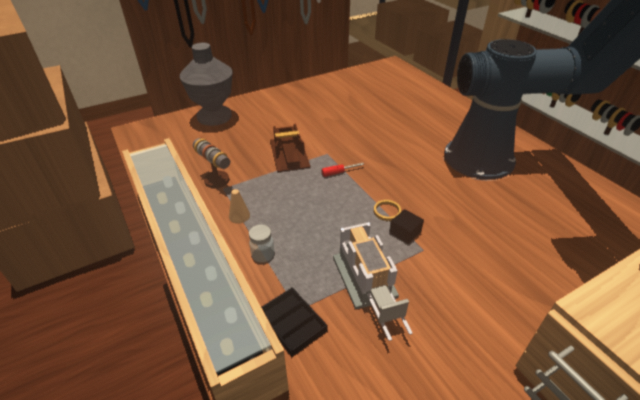

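The top view shows the magazine at about (230,185) with its pusher to the left at (185,170), and the stand at (455,245) with its bridge at (472,248). The counter between them is free. The scene view shows rods behind the pusher at about (395,330), so I'll check those from close by.

```bash
cat >> h.py <<'E'
def go(pos,yaz,tilt=0):
    """print tool-frame shift (mm) and rotvec (deg) to TCP pos with tool down, tool y at azimuth yaz deg"""
    o=robot.get_obs(); r0=R.from_quat(o['tool_rot'])
    a=np.radians(yaz); y=np.array([np.cos(a),np.sin(a),0]); z=np.array([0,0,-1.]); x=np.cross(y,z)
    r1=R.from_matrix(np.c_[x,y,z])
    d=r0.inv().apply(np.array(pos)-o['position'])*1000; rv=np.degrees((r0.inv()*r1).as_rotvec())
    print('go',d.round(1),rv.round(1),'len',np.linalg.norm(d).round(0),np.linalg.norm(rv).round(0))
E
python3 - <<'E'
from h import *
go([0.60,0.40,0.22],-10.5)
p=robot.camera('scene'); c=cv2.resize(p['img'][210:350,310:430],None,fx=4,fy=4,interpolation=cv2.INTER_CUBIC); cv2.imwrite('pics/c.png',c[:,:,::-1])
E
```

```text
go [-478.8  -85.7   24.5] [-0.   0.  85.8] len 487.0 86.0
```

View pics/c.png

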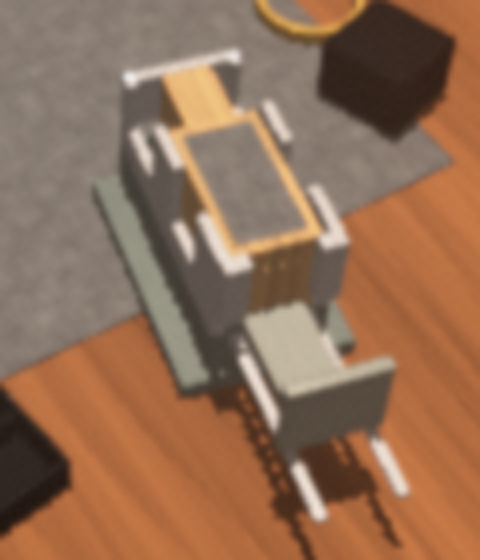

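The crop shows two guide rods sticking out behind the pusher plate at its lower corners, about (310,490) and (390,465). The middle of the plate is free, so closed fingers can press there above the rods.

Emit:
move_arm(
  series="-40 -7 2 0 0 7;-80 -14 4 0 0 14;-120 -21 6 0 0 21;-160 -28 8 0 0 28;-200 -36 10 0 0 35;-240 -43 12 0 0 42;-280 -50 14 0 0 49;-320 -57 16 0 0 56",
  jaw=0,
  newtons=20,
)

```text
time: 2.07
position: [0.4554, 0.467, 0.2286]
tool_rot: [0.581, 0.814, 0.0, -0.0]
ft_force: [-0.3, 0.7, 0.5]
grip_width: 0.0418
grip_force: 0.0
```

Run:
```python
from h import *
go([0.60,0.40,0.22],-10.5)
```

```text
go [-110.3  115.     8.6] [ 0.  -0.  29.4] len 160.0 29.0
```

Emit:
move_arm(
  series="-25 26 2 0 0 7;-50 52 4 0 0 14;-75 78 6 0 0 21;-100 104 8 0 0 28;-110 115 9 0 0 29.4;-110 115 9 0 0 29.4;-110 115 9 0 0 29.4",
)

```text
time: 2.65
position: [0.5985, 0.4018, 0.2189]
tool_rot: [0.767, 0.642, -0.001, -0.001]
ft_force: [-0.7, -0.6, -0.4]
grip_width: 0.0011
grip_force: 0.0
```

Run:
```python
from h import *
st()
p=robot.camera('wrist'); save(p,'w1.png')
find(p,['push_face','mouth','magazine','board_4'])
go([0.5945,0.386,0.082],-10.5)
```

```text
2.65 [0.5985 0.4018 0.2189] [ 0.7667  0.642  -0.0007 -0.0006] [-0.6816 -0.6083 -0.4468] 0.001107049776012259 0.0 [0.4363 0.6875 1.1876 0.0009 1.2682 0.6126]
4 tip_of push_face [([0.5928, 0.3423, 0.0772], 0.68)]
4 tip_of mouth []
4 tip_of magazine []
4 tip_of board_4 []
go [-17.7   0.7 137.9] [-0.  -0.   0.5] len 139.0 1.0
```

View pics/w1.png

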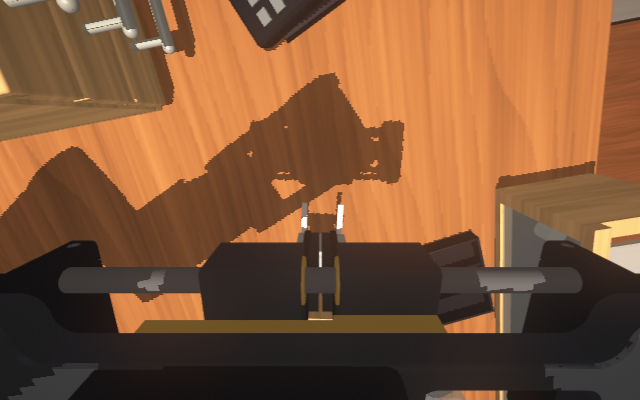

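The wrist picture shows the rod ends at (304,215) and (340,215), symmetric about the fingers at column 320. The tool is in line with the pusher, so I'll lower it behind the plate.

Emit:
move_arm(
  series="-3 0 35 0 0 0;-8 0 70 0 0 0.5;-14 0 105 0 0 0.5;-17 0 135 0 0 0.5;-17 0 135 0 0 0.5;-17 0 135 0 0 0.5",
)

```text
time: 3.4
position: [0.5937, 0.3857, 0.0831]
tool_rot: [0.769, 0.639, -0.002, -0.001]
ft_force: [0.7, -0.1, 0.0]
grip_width: 0.0004
grip_force: 0.0
```

Run:
```python
from h import *
st()
p=robot.camera('scene'); c=cv2.resize(p['img'][180:360,290:450],None,fx=3.3,fy=3.3,interpolation=cv2.INTER_CUBIC); cv2.imwrite('pics/c2.png',c[:,:,::-1])
```

```text
3.4 [0.5937 0.3857 0.0831] [ 0.7691  0.6391 -0.002  -0.0007] [ 0.7317 -0.1083  0.008 ] 0.0004099395572802141 0.0 [0.4186 0.8243 1.3145 0.0003 1.0071 0.6025]
```

View pics/c2.png

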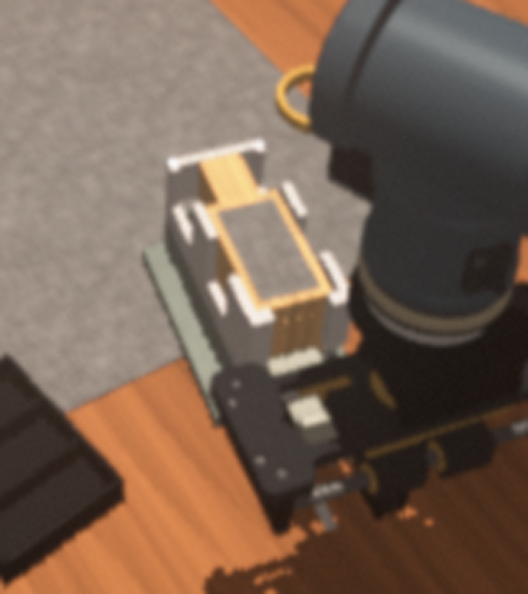

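The gripper stands behind the pusher plate and clear of the magazine. Next is the press along tool -x.

Emit:
move_arm(
  series="-9 0 0 0 0 0;-18 0 0 0 0 0;-27 0 0 0 0 0;-34 0 0 0 0 0;-41 0 0 0 0 0;-48 0 0 0 0 0;-55 0 0 0 0 0;-62 0 0 0 0 0",
)

```text
time: 4.12
position: [0.5848, 0.3269, 0.0867]
tool_rot: [0.77, 0.638, 0.003, -0.001]
ft_force: [-2.1, 10.0, 3.8]
grip_width: 0.0003
grip_force: 4.2
```

Emit:
move_arm(
  series="-5 0 0 0 0 0;-10 0 0 0 0 0;-14 0 0 0 0 0;-18 0 0 0 0 0;-18 0 0 0 0 0",
)

```text
time: 4.53
position: [0.5809, 0.3091, 0.0867]
tool_rot: [0.77, 0.638, 0.003, -0.002]
ft_force: [-3.2, 8.1, 5.0]
grip_width: 0.0008
grip_force: 3.7
```

Emit:
move_arm(
  series="-3 0 0 0 0 0;-6 0 0 0 0 0;-9 0 0 0 0 0;-9 0 0 0 0 0",
)

```text
time: 4.87
position: [0.5797, 0.3031, 0.0868]
tool_rot: [0.771, 0.637, 0.005, -0.003]
ft_force: [-2.0, 15.4, 4.5]
grip_width: 0.0004
grip_force: 7.5
```

Emit:
move_arm(
  series="-3 0 0 0 0 0;-5 0 0 0 0 0;-5 0 0 0 0 0;-5 0 0 0 0 0",
)

```text
time: 5.2
position: [0.5797, 0.3027, 0.087]
tool_rot: [0.771, 0.636, 0.009, -0.005]
ft_force: [-2.2, 27.0, 1.2]
grip_width: 0.0004
grip_force: 13.2
```

It has reached the stop: the force rose to 27 N with no further travel. I'll back off so the pusher springs home, then lift.

Emit:
move_arm(
  series="15 0 0 0 0 0;30 0 0 0 0 0;50 0 0 0 0 0;70 0 0 0 0 0;90 0 0 0 0 0;110 0 0 0 0 0;112 0 -40 0 0 0;112 0 -80 0 0 0",
)

```text
time: 5.87
position: [0.5963, 0.4025, 0.1601]
tool_rot: [0.769, 0.639, -0.005, -0.001]
ft_force: [0.8, 0.8, 0.7]
grip_width: 0.0005
grip_force: 0.0
```

Emit:
move_arm(
  series="0 0 -40 0 0 0;-40 0 -60 0 0 0;-80 0 -60 0 0 0;-120 0 -60 0 0 0;-160 0 -60 0 0 0;-200 0 -60 0 0 0;-240 0 -60 0 0 0;-280 0 -60 0 0 0",
  jaw=0.8,
)

```text
time: 6.53
position: [0.5462, 0.1255, 0.2252]
tool_rot: [0.769, 0.639, 0.0, 0.0]
ft_force: [0.6, -0.6, -0.1]
grip_width: 0.0459
grip_force: 0.0
```

Run:
```python
from h import *
st()
p=robot.camera('scene'); c=cv2.resize(p['img'][180:360,290:450],None,fx=3.3,fy=3.3,interpolation=cv2.INTER_CUBIC); cv2.imwrite('pics/c3.png',c[:,:,::-1])
t=robot.camera('top');w=robot.camera('wrist')
for x in (p,t,w): find(x,['tongue_tip','mouth','push_face'])
```

```text
6.5333 [0.5462 0.1255 0.2252] [0.7695 0.6387 0.     0.0004] [ 0.5842 -0.5698 -0.1139] 0.04593618876842304 0.0 [ 0.0268  0.4647  1.6176 -0.0007  1.0587  0.2124]
6 tip_of tongue_tip [([0.4962, -0.3156, 0.0012], 0.67), ([0.5318, 0.0935, 0.0469], 0.5)]
6 tip_of mouth [([0.5488, 0.1353, 0.0388], 0.55)]
6 tip_of push_face [([0.5948, 0.3461, 0.0761], 0.64)]
7 tip_of tongue_tip [([0.5363, 0.0873, 0.0463], 0.55)]
7 tip_of mouth [([0.3975, -0.1524, 0.0002], 0.48), ([0.5474, 0.1333, 0.0377], 0.47), ([0.4714, -0.3768, 0.0402], 0.33)]
7 tip_of push_face []
8 tip_of tongue_tip [([0.5334, 0.0893, 0.0477], 0.55)]
8 tip_of mouth [([0.5432, 0.1354, 0.0453], 0.65), ([0.3918, 0.138, 0.0013], 0.15)]
8 tip_of push_face []
```

View pics/c3.png

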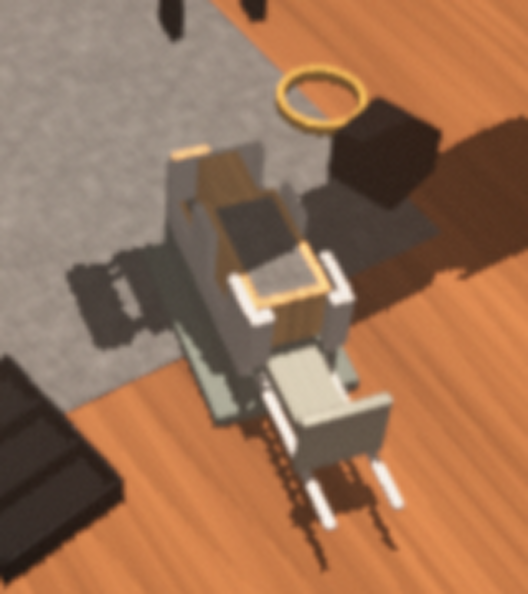

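The pusher has sprung home, with its plate at (345,430) in the crop. The tongue shows beyond the gate at (190,153), and the networks put its tip at about (0.534, 0.090, 0.047).

Run:
```python
from h import *
go([0.5372,0.1068,0.063],-11.7)
```

```text
go [-23.7  -5.9 161.4] [-0.   0.   1.2] len 163.0 1.0
```

Emit:
move_arm(
  series="-12 -3 35 0 0 1.2;-24 -6 70 0 0 1.2;-24 -6 105 0 0 1.2;-24 -6 135 0 0 1.2;-24 -6 135 0 0 1.2;-24 -6 135 0 0 1.2",
)

```text
time: 7.63
position: [0.5361, 0.1059, 0.0883]
tool_rot: [0.776, 0.631, -0.002, -0.001]
ft_force: [0.3, -0.3, 0.8]
grip_width: 0.0696
grip_force: 0.0
```

Run:
```python
from h import *
w=robot.camera('wrist');save(w,'w2.png')
find(w,['tongue_tip','mouth'])
go([0.5372,0.1068,0.063],-11.7)
```

```text
9 tip_of tongue_tip []
9 tip_of mouth []
go [ 0.6 -1.8 28.5] [ 0.2 -0.  -0.1] len 29.0 0.0
```

View pics/w2.png

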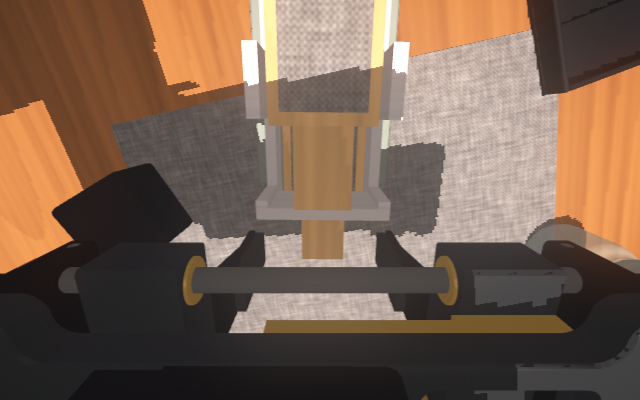

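The tongue (columns 303–343) lies centred between the fingers (262–378) and in line with them. I'll lower and grip.

Emit:
move_arm(
  series="1 -1 10 0 0 0;1 -1 20 0 0 0;1 -1 25 0 0 0;1 -1 25 0 0 0;1 -1 25 0 0 0",
)

```text
time: 8.2
position: [0.5359, 0.1067, 0.0641]
tool_rot: [0.776, 0.631, -0.0, -0.0]
ft_force: [0.6, 0.4, 0.2]
grip_width: 0.0692
grip_force: 0.0
```

Emit:
move_arm(
  series="0 0 0 0 0 0;0 0 0 0 0 0;0 0 0 0 0 0;0 0 0 0 0 0;0 0 0 0 0 0;0 0 0 0 0 0;0 0 0 0 0 0;0 0 0 0 0 0",
  jaw=0.1,
  newtons=40,
)

```text
time: 8.87
position: [0.5367, 0.1066, 0.0646]
tool_rot: [0.776, 0.63, 0.0, 0.0]
ft_force: [-0.3, 0.4, -0.6]
grip_width: 0.0275
grip_force: 39.9
```

Emit:
move_arm(
  series="-8 0 0 0 0 0;-16 0 0 0 0 0;-25 0 0 0 0 0;-34 0 0 0 0 0;-43 0 0 0 0 0;-52 0 0 0 0 0;-61 0 0 0 0 0;-70 0 0 0 0 0",
)

```text
time: 9.53
position: [0.5215, 0.0367, 0.0646]
tool_rot: [0.776, 0.631, -0.0, 0.0]
ft_force: [0.1, 1.7, -0.3]
grip_width: 0.0274
grip_force: 39.9
```

Emit:
move_arm(
  series="-9 0 0 0 0 0;-18 0 0 0 0 0;-27 0 0 0 0 0;-36 0 0 0 0 0;-50 0 0 0 0 0;-65 0 0 0 0 0;-80 0 0 0 0 0;-80 0 0 0 0 0",
)

```text
time: 10.2
position: [0.5053, -0.0427, 0.0645]
tool_rot: [0.777, 0.63, -0.0, 0.0]
ft_force: [0.1, -0.6, 0.1]
grip_width: 0.0273
grip_force: 39.9
```

Run:
```python
from h import *
st()
s=robot.camera('scene');w=robot.camera('wrist')
c=cv2.resize(s['img'][150:350,240:440],(400,400),interpolation=cv2.INTER_CUBIC)
im=np.hstack([c,cv2.resize(w['img'],(400,250))[:,:] if 0 else np.vstack([cv2.resize(w['img'],(400,250)),np.zeros((150,400,3),np.uint8)])])
cv2.imwrite('pics/m1.png',im[:,:,::-1])
```

```text
10.2 [ 0.5053 -0.0427  0.0645] [ 0.7768  0.6297 -0.0002  0.0003] [ 0.0662 -0.5608  0.0719] 0.02732826631986043 39.86850142478943 [-0.3047  0.6706  1.8649 -0.0012  0.6059 -0.0952]
```

View pics/m1.png

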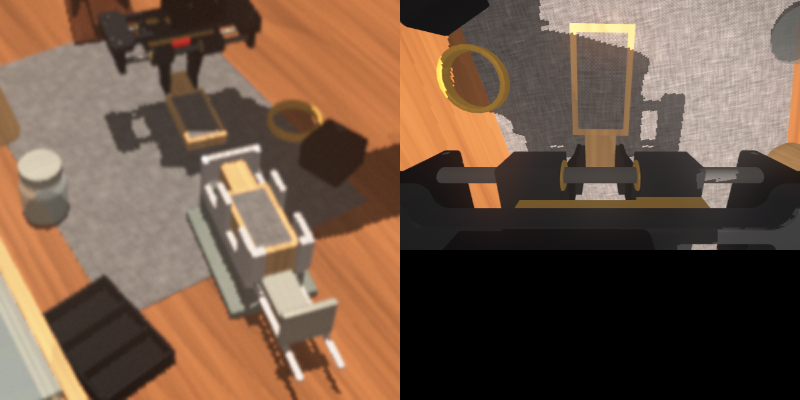

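The board is out and straight in the fingers, with its tail clear of the gate. The stack has dropped in the magazine and looks flat. Now I'll lay the board down here.

Emit:
move_arm(
  series="0 0 10 0 0 0;0 0 20 0 0 0;0 0 28 0 0 0;0 0 34 0 0 0;0 0 36 0 0 0;0 0 38 0 0 0;0 0 38 0 0 0",
)

```text
time: 10.88
position: [0.5054, -0.0399, 0.026]
tool_rot: [0.776, 0.631, -0.0, -0.0]
ft_force: [-0.4, -0.2, -0.2]
grip_width: 0.0278
grip_force: 39.9
```

Emit:
move_arm(
  series="0 0 1 0 0 0;0 0 2 0 0 0;0 0 2 0 0 0;0 0 2 0 0 0",
)

```text
time: 11.22
position: [0.5057, -0.0402, 0.0248]
tool_rot: [0.776, 0.631, 0.0, 0.0]
ft_force: [0.6, 0.6, -0.0]
grip_width: 0.0277
grip_force: 39.9
```

Emit:
move_arm(
  series="0 0 1 0 0 0;0 0 1 0 0 0;0 0 1 0 0 0",
)

```text
time: 11.47
position: [0.5058, -0.0402, 0.0246]
tool_rot: [0.776, 0.631, 0.0, 0.0]
ft_force: [-1.0, 0.3, 6.3]
grip_width: 0.0276
grip_force: 39.9
```

Emit:
move_arm(
  series="0 0 0 0 0 0;0 0 0 0 0 0;0 0 0 0 0 0;0 0 0 0 0 0;0 0 0 0 0 0;0 0 0 0 0 0",
  jaw=0.8,
)

```text
time: 11.97
position: [0.5055, -0.0401, 0.0234]
tool_rot: [0.776, 0.631, -0.0, -0.0]
ft_force: [0.3, -1.2, 0.3]
grip_width: 0.0592
grip_force: 0.0
```

Emit:
move_arm(
  series="0 0 -25 0 0 0;0 0 -60 0 0 0;0 0 -100 0 0 0;10 0 -140 0 0 0;20 0 -160 0 0 0;20 0 -160 0 0 0",
)

```text
time: 12.47
position: [0.5127, -0.02, 0.1884]
tool_rot: [0.776, 0.631, 0.003, 0.004]
ft_force: [0.4, -0.2, -0.1]
grip_width: 0.0698
grip_force: 0.0
```

Run:
```python
from h import *
st()
w=robot.camera('wrist');s=robot.camera('scene');t=robot.camera('top')
for x in (w,s,t): find(x,['board_1','tail','tongue_tip','stand','bridge','seat'])
```

```text
12.4667 [ 0.5127 -0.02    0.1884] [0.7758 0.631  0.0034 0.0041] [ 0.3594 -0.1902 -0.0954] 0.06976579531235845 0.0 [-0.2575  0.4555  1.776   0.0009  0.8996 -0.0529]
12 tip_of board_1 [([0.5161, 0.0105, -0.0001], 0.6)]
12 tip_of tail [([0.5327, 0.0715, 0.0084], 0.59)]
12 tip_of tongue_tip [([0.5008, -0.056, 0.0094], 0.7), ([0.396, -0.152, -0.0], 0.68)]
12 tip_of stand []
12 tip_of bridge [([0.3939, 0.141, -0.0018], 0.55)]
12 tip_of seat []
13 tip_of board_1 [([0.5568, 0.201, 0.069], 0.89), ([0.5099, 0.0062, 0.0015], 0.76), ([0.5565, 0.1984, 0.0561], 0.55)]
13 tip_of tail [([0.5286, 0.0684, 0.0081], 0.95)]
13 tip_of tongue_tip [([0.5014, -0.0557, 0.0073], 0.65)]
13 tip_of stand [([0.4954, -0.3171, 0.0024], 0.95)]
13 tip_of bridge [([0.4871, -0.3331, 0.0487], 0.8)]
13 tip_of seat [([0.4687, -0.3816, 0.0421], 0.86)]
14 tip_of board_1 []
14 tip_of tail [([0.4712, -0.3782, 0.039], 0.22)]
14 tip_of tongue_tip []
14 tip_of stand [([0.4921, -0.3151, 0.0022], 0.83)]
14 tip_of bridge [([0.4837, -0.3321, 0.0498], 0.9), ([0.7529, 0.2342, 0.0042], 0.59), ([0.5602, 0.2059, -0.0002], 0.27)]
14 tip_of seat [([0.4744, -0.3765, 0.0351], 0.89)]
```

Run:
```python
from h import *
go([0.526,0.0545,0.09],-12)
```

```text
go [76.8  0.6 93.6] [0.  0.  0.2] len 121.0 0.0
```

Emit:
move_arm(
  series="25 0 20 0 0 0;50 0 45 0 0 0;77 0 70 0 0 0;77 0 94 0 0 0;77 0 94 0 0 0;77 0 94 0 0 0;77 0 94 0 0 0",
  jaw=0.9,
)

```text
time: 14.1
position: [0.526, 0.0543, 0.0904]
tool_rot: [0.776, 0.63, 0.0, 0.0]
ft_force: [1.1, 0.4, 0.1]
grip_width: 0.0785
grip_force: 0.0
```

Run:
```python
from h import *
w=robot.camera('wrist');save(w,'w3.png')
find(w,['tail','board_1'])
st();go([0.526,0.0545,0.0245],-12)
```

```text
15 tip_of tail [([0.5343, 0.069, 0.0101], 0.81)]
15 tip_of board_1 []
14.25 [0.5265 0.054  0.0911] [0.7765 0.6301 0.0011 0.0011] [-0.7488  0.6241  0.2904] 0.07827721438506581 0.0 [-0.109   0.637   1.7998 -0.      0.7016  0.0984]
go [ 0.3 -0.8 66.6] [ 0.2 -0.   0.1] len 67.0 0.0
```

View pics/w3.png

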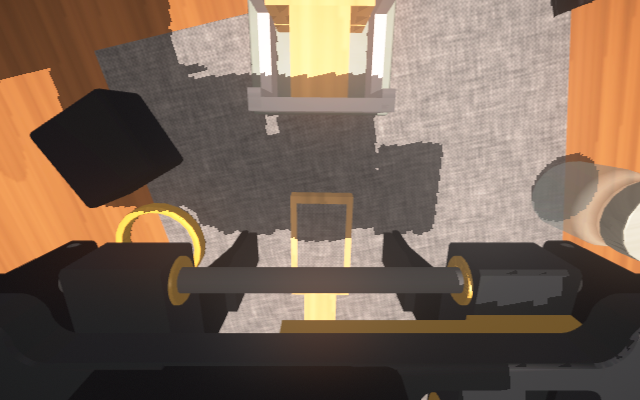

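The tail end is at row 193 and columns 292–353, centred between the fingers and square to them. I'll lower and grip.

Emit:
move_arm(
  series="0 0 20 0 0 0;0 0 40 0 0 0;0 0 55 0 0 0;0 0 63 0 0 0;0 0 66 0 0 0;0 0 66 0 0 0;0 0 66 0 0 0",
)

```text
time: 14.83
position: [0.526, 0.0546, 0.0243]
tool_rot: [0.776, 0.63, 0.0, 0.0]
ft_force: [-0.0, 1.0, -0.3]
grip_width: 0.0782
grip_force: 0.0
```

Emit:
move_arm(
  series="0 0 0 0 0 0;0 0 0 0 0 0;0 0 0 0 0 0;0 0 0 0 0 0;0 0 0 0 0 0;0 0 0 0 0 0;0 0 0 0 0 0",
  jaw=0.4,
  newtons=45,
)

```text
time: 15.42
position: [0.5257, 0.0548, 0.0238]
tool_rot: [0.776, 0.631, 0.0, 0.0]
ft_force: [0.6, 0.4, 2.3]
grip_width: 0.0495
grip_force: 45.0
```

Emit:
move_arm(
  series="0 0 -8 0 0 0;0 0 -20 0 0 0;0 0 -35 0 0 0;0 0 -55 0 0 0;0 0 -75 0 0 0;0 0 -95 0 0 0;0 0 -95 0 0 0;0 0 -95 0 0 0",
)

```text
time: 16.08
position: [0.526, 0.0548, 0.1198]
tool_rot: [0.776, 0.631, 0.001, 0.001]
ft_force: [-0.6, -0.2, -0.4]
grip_width: 0.0494
grip_force: 45.0
```

Run:
```python
from h import *
st()
s=robot.camera('scene');t=robot.camera('top')
for x in (s,t): find(x,['tail','tongue_tip','stand','bridge','seat'])
```

```text
16.0833 [0.526  0.0548 0.1198] [0.7761 0.6306 0.0009 0.0009] [-0.5673 -0.1983 -0.3578] 0.04937554812557252 44.99914526939392 [-0.1077  0.5867  1.7849 -0.      0.7673  0.0984]
16 tip_of tail [([0.5275, 0.0679, 0.1019], 0.68)]
16 tip_of tongue_tip [([0.4727, -0.3773, 0.0395], 0.72), ([0.5017, -0.0527, 0.1023], 0.58)]
16 tip_of stand [([0.4978, -0.3147, 0.0022], 0.63)]
16 tip_of bridge [([0.4848, -0.3321, 0.0508], 0.59)]
16 tip_of seat [([0.4695, -0.3805, 0.0392], 0.56), ([0.3936, 0.1387, 0.0037], 0.25)]
17 tip_of tail [([0.4729, -0.3768, 0.0383], 0.59)]
17 tip_of tongue_tip [([0.505, -0.0617, 0.1026], 0.93)]
17 tip_of stand [([0.4919, -0.3105, 0.0014], 0.68)]
17 tip_of bridge [([0.4851, -0.3326, 0.0475], 0.69)]
17 tip_of seat [([0.4723, -0.3776, 0.0402], 0.9)]
```

Run:
```python
from h import *
def bp(p,uv,z):
    K=p['mtx'];T=p['world_to_cam'];Rm=T[:3,:3];c=-Rm.T@T[:3,3]
    d=Rm.T@np.linalg.inv(K)@np.array([uv[0],uv[1],1.]); return c+d*(z-c[2])/d[2]
for cam in ('top','scene'):
    p=robot.camera(cam); T=p['world_to_cam']
    q=p['mtx']@(T@np.array([0.485,-0.333,0.03,1]))[:3]; u,v=(q[:2]/q[2]).astype(int)
    g=cv2.cvtColor(p['img'],cv2.COLOR_RGB2GRAY)[v-48:v+48,u-55:u+55]
    g=cv2.resize(g,None,fx=3,fy=3,interpolation=cv2.INTER_CUBIC)
    L=cv2.createLineSegmentDetector().detect(g)[0][:,0]
    for l in L:
        a=bp(p,(l[0]/3+u-55,l[1]/3+v-48),0.03);b=bp(p,(l[2]/3+u-55,l[3]/3+v-48),0.03);d=b-a;n=np.hypot(*d[:2])
        if n>.035: print(cam,round(np.degrees(np.arctan2(d[1],d[0]))%180,1),round(n,3),a[:2],b[:2])
```

```text
top 162.4 0.073 [ 0.5274 -0.3472] [ 0.458  -0.3252]
top 162.8 0.074 [ 0.452  -0.3428] [ 0.5229 -0.3647]
top 163.0 0.091 [ 0.4711 -0.2057] [ 0.5577 -0.2321]
top 72.9 0.08 [ 0.4173 -0.363 ] [ 0.4408 -0.2865]
top 73.1 0.084 [ 0.4411 -0.2866] [ 0.4654 -0.2063]
top 72.6 0.058 [ 0.5603 -0.2344] [ 0.5429 -0.2897]
top 73.1 0.049 [ 0.4987 -0.2259] [ 0.4844 -0.2728]
scene 162.1 0.074 [ 0.4273 -0.3703] [ 0.4975 -0.3929]
scene 163.1 0.08 [ 0.5095 -0.3734] [ 0.433  -0.3502]
scene 77.1 0.083 [ 0.5375 -0.1024] [ 0.5189 -0.1836]
scene 168.6 0.063 [ 0.4705 -0.1953] [ 0.4091 -0.1829]
scene 57.0 0.049 [ 0.4085 -0.181 ] [ 0.3817 -0.2222]
scene 94.4 0.037 [ 0.3809 -0.2223] [ 0.3838 -0.2593]
scene 60.7 0.042 [ 0.3831 -0.2588] [ 0.3625 -0.2955]
scene 74.8 0.041 [ 0.4419 -0.3176] [ 0.4528 -0.2776]
scene 57.8 0.191 [ 0.3611 -0.2938] [ 0.2591 -0.4559]
scene 55.3 0.062 [ 0.2556 -0.476 ] [ 0.2203 -0.5271]
scene 164.9 0.064 [ 0.5191 -0.1862] [ 0.5811 -0.2029]
scene 72.8 0.063 [ 0.4564 -0.2789] [ 0.475  -0.2189]
scene 70.1 0.036 [ 0.4351 -0.3473] [ 0.4475 -0.3131]
scene 77.3 0.042 [ 0.5587 -0.5674] [ 0.5679 -0.5262]
scene 47.9 0.043 [ 0.569  -0.5296] [ 0.5977 -0.4978]
scene 98.9 0.038 [ 0.5646 -0.6048] [ 0.5588 -0.5672]
scene 68.6 0.084 [ 0.5198 -0.3558] [ 0.4892 -0.4339]
scene 73.9 0.038 [ 0.5802 -0.206 ] [ 0.5696 -0.2429]
scene 161.7 0.054 [ 0.4845 -0.418 ] [ 0.4331 -0.4009]
scene 72.5 0.035 [ 0.4166 -0.4117] [ 0.4272 -0.378 ]
scene 176.4 0.073 [ 0.4586 -0.6879] [ 0.5314 -0.6924]
scene 74.6 0.047 [ 0.5506 -0.2998] [ 0.5382 -0.345 ]
scene 111.9 0.038 [ 0.3641 -0.2669] [ 0.3501 -0.2321]
scene 110.7 0.039 [ 0.3252 -0.2753] [ 0.3388 -0.3114]
scene 90.4 0.043 [ 0.4781 -0.2435] [ 0.4784 -0.2863]
scene 66.6 0.035 [ 0.5462 -0.2914] [ 0.5323 -0.3236]
```

Run:
```python
from h import *
p=robot.camera('top');T=p['world_to_cam'];c=-T[:3,:3].T@T[:3,3];print(c)
a=np.radians(72.9);d=np.array([np.cos(a),np.sin(a)]);n=np.array([d[1],-d[0]])
def sh(P,z): P=np.array([*P,.03]); v=P-c; return (c+v*(z-c[2])/v[2])[:2]
for nm,P,z in (('footL',(.4411,-.2866),.008),('footR',(.5603,-.2344),.008),('front',(.5144,-.2189),.008),('frontledge',(.5144,-.2189),.03),
  ('br1a',(.5274,-.3472),.058),('br1b',(.458,-.3252),.058),('br2a',(.452,-.3428),.058),('br2b',(.5229,-.3647),.058)):
    q=sh(P,z);print(nm,q,'n',q@n,'d',q@d)
for q in ((.4951,-.3145),(.4851,-.3328),(.4718,-.378)): q=np.array(q);print('net n',q@n,'d',q@d)
```

```text
[ 0.3714 -0.0131  0.8913]
footL [ 0.4429 -0.2936] n 0.5096269636709658 d -0.1503824463685133
footR [ 0.5651 -0.2401] n 0.6107267652365777 d -0.06327067692269875
front [ 0.5181 -0.2242] n 0.5610611775695397 d -0.0619186602874347
frontledge [ 0.5144 -0.2189] n 0.5560253540056124 d -0.057968747639857404
br1a [ 0.5223 -0.3363] n 0.5981363742633622 d -0.16788485124224178
br1b [ 0.4552 -0.3151] n 0.5277022591798795 d -0.1672839941709664
br2a [ 0.4494 -0.3321] n 0.5271608053625945 d -0.18526594326350124
br2b [ 0.518  -0.3533] n 0.598953551663284 d -0.18534760706849432
net n 0.5656888039122128 d -0.1550175381315612
net n 0.5615118117159806 d -0.17544895355469362
net n 0.562090387319663 d -0.22256153414916782
```

```bash
cat >> h.py <<'E'
_a=np.radians(72.9);D=np.array([np.cos(_a),np.sin(_a)]);Nv=np.array([D[1],-D[0]])
def sp(x,z,off=0): # TCP at stand x (m)
    return [*((.562+off)*Nv+(-.1562-x)*D),z]
E
python3 - <<'E'
from h import *
go(sp(-.175,.12),-17.1)
E
```

```text
go [-194.3   58.3   -1.5] [-0.   0.   5.3] len 203.0 5.0
```

Emit:
move_arm(
  series="-20 6 0 0 0 1;-50 15 0 0 0 2;-80 24 0 0 0 3;-110 33 0 0 0 4;-140 42 0 0 0 5;-170 51 0 0 0 5.3;-194 58 0 0 0 5.3;-194 58 0 0 0 5.3",
)

```text
time: 17.5
position: [0.5443, -0.1525, 0.119]
tool_rot: [0.806, 0.592, 0.001, 0.003]
ft_force: [-0.1, 0.4, -0.8]
grip_width: 0.0494
grip_force: 45.0
```

Run:
```python
from h import *
st();go(sp(-.175,.0565),-17.1)
s=robot.camera('scene');t=robot.camera('top');w=robot.camera('wrist')
for x in (s,t,w):
    for n in ('tongue_tip','tail','bridge','seat'):
        for r in robot.tip_of(x,n)[:2]:
            q=np.array(r['xyz']);print(n,q,round(r['p'],2),'stand x',(-.1562-q[:2]@D).round(4),'n',(q[:2]@Nv-.562).round(4))
```

```text
17.5 [ 0.5443 -0.1525  0.119 ] [0.8057 0.5923 0.0006 0.0027] [-0.1151  0.3926 -0.8448] 0.04944345706034557 44.99834597110748 [-0.4701  0.622   1.6948 -0.0018  0.8195 -0.1658]
go [ 4.6 -3.4 62.4] [ 0.3  0.1 -0.3] len 63.0 0.0
tongue_tip [ 0.5092 -0.2583  0.1017] 0.56 stand x -0.059 n 0.0006
tail [ 0.5481 -0.1409  0.1006] 0.66 stand x -0.1827 n 0.0033
bridge [ 0.4858 -0.3293  0.0505] 0.78 stand x 0.0157 n -0.0008
seat [ 0.4701 -0.3777  0.0396] 0.69 stand x 0.0666 n -0.0016
tongue_tip [ 0.7304 -0.2911 -0.0005] 0.66 stand x -0.0927 n 0.2217
tail [ 0.5506 -0.1335  0.1017] 0.7 stand x -0.1905 n 0.0035
tail [ 0.728  -0.1231  0.0002] 0.65 stand x -0.2526 n 0.17
seat [ 0.5494 -0.1312  0.1024] 0.32 stand x -0.1923 n 0.0017
```

Emit:
move_arm(
  series="0 0 15 0 0 0;0 0 30 0 0 0;0 0 45 0 0 0;0 0 57 0 0 0;0 0 62 0 0 0;0 0 62 0 0 0;0 0 62 0 0 0;0 0 62 0 0 0",
)

```text
time: 18.92
position: [0.543, -0.1472, 0.0571]
tool_rot: [0.804, 0.594, 0.0, 0.001]
ft_force: [-0.2, -0.3, -0.1]
grip_width: 0.0496
grip_force: 45.0
```

Run:
```python
from h import *
st();go(sp(-.175,.0565),-17.1)
```

```text
18.9167 [ 0.543  -0.1472  0.0571] [0.8044 0.594  0.0003 0.0006] [-0.1961 -0.2544 -0.1495] 0.049645515693255156 44.99906659126282 [-0.4633  0.7232  1.7265 -0.      0.6906 -0.1646]
go [-0.2 -0.3  0.6] [ 0.1  0.  -0. ] len 1.0 0.0
```

Emit:
move_arm(
  series="-10 0 0 0 0 0;-20 0 0 0 0 0;-30 0 0 0 0 0;-40 0 0 0 0 0;-50 0 0 0 0 0;-60 0 0 0 0 0;-70 0 0 0 0 0;-70 0 0 0 0 0",
)

```text
time: 19.58
position: [0.5216, -0.2163, 0.0566]
tool_rot: [0.805, 0.593, 0.0, 0.001]
ft_force: [0.4, 0.6, -1.1]
grip_width: 0.0493
grip_force: 45.0
```

Emit:
move_arm(
  series="-7 0 0 0 0 0;-14 0 0 0 0 0;-21 0 0 0 0 0;-28 0 0 0 0 0;-34 0 0 0 0 0;-40 0 0 0 0 0;-40 0 0 0 0 0",
)

```text
time: 20.17
position: [0.51, -0.2534, 0.0566]
tool_rot: [0.805, 0.594, 0.0, 0.0]
ft_force: [1.2, -0.8, -0.9]
grip_width: 0.0495
grip_force: 45.0
```

Emit:
move_arm(
  series="-2 0 1 0 0 0;-4 0 2 0 0 0;-6 0 2.5 0 0 0;-8 0 2.5 0 0 0;-10 0 2.5 0 0 0;-11 0 2.5 0 0 0;-11 0 2.5 0 0 0",
)

```text
time: 20.75
position: [0.5069, -0.2628, 0.054]
tool_rot: [0.804, 0.594, -0.0, 0.0]
ft_force: [0.3, -0.6, -0.7]
grip_width: 0.0493
grip_force: 45.0
```

Emit:
move_arm(
  series="-2 0 0 0 0 0;-3 0 0 0 0 0;-4 0 0 0 0 0;-5 0 0 0 0 0;-5 0 0 0 0 0",
)

```text
time: 21.17
position: [0.5054, -0.2676, 0.0541]
tool_rot: [0.805, 0.594, 0.0, 0.0]
ft_force: [-0.8, 0.6, -0.2]
grip_width: 0.0496
grip_force: 45.0
```

Emit:
move_arm(
  series="-1 0 0 0 0 0;-2 0 0 0 0 0;-3 0 0 0 0 0;-4 0 0 0 0 0;-4 0 0 0 0 0",
)

```text
time: 21.58
position: [0.505, -0.2681, 0.0539]
tool_rot: [0.805, 0.594, 0.002, -0.002]
ft_force: [5.3, 9.4, 0.6]
grip_width: 0.0496
grip_force: 45.0
```

It met resistance at stand x ≈ -48.5 mm, within 1.5 mm of home. I'll release, then press the tail with closed fingers to seat it.

Emit:
move_arm(
  series="0 0 0 0 0 0;2 0 0 0 0 0;3 0 0 0 0 0;3 0 0 0 0 0;3 0 0 0 0 0;3 0 0 0 0 0",
  jaw=0.8,
)

```text
time: 22.08
position: [0.5051, -0.2687, 0.0541]
tool_rot: [0.805, 0.594, -0.0, 0.0]
ft_force: [0.5, -0.4, -0.0]
grip_width: 0.0689
grip_force: 0.0
```

Emit:
move_arm(
  series="0 0 -15 0 0 0;0 0 -35 0 0 0;0 0 -55 0 0 0;25 0 -60 0 0 0;55 0 -60 0 0 0;60 0 -60 0 0 0;60 0 -60 0 0 0",
)

```text
time: 22.67
position: [0.5227, -0.2093, 0.1142]
tool_rot: [0.804, 0.595, -0.0, -0.0]
ft_force: [0.3, 0.1, 0.2]
grip_width: 0.0696
grip_force: 0.0
```

Run:
```python
from h import *
st();go(sp(-.105,.062),-17.1)
for c in ('scene','wrist'):
    x=robot.camera(c)
    for n in ('tail','board_1'):
        for r in robot.tip_of(x,n)[:3]:
            q=np.array(r['xyz']);print(n,q,round(r['p'],2),'stand x',(-.1562-q[:2]@D).round(4),'n',(q[:2]@Nv-.562).round(4))
```

```text
22.6667 [ 0.5227 -0.2093  0.1142] [ 0.8036  0.5951 -0.0001 -0.0003] [0.3037 0.1447 0.2233] 0.06960102086953773 0.0 [-0.5793  0.629   1.6991 -0.      0.8141 -0.2833]
go [-4.9  0.8 52.2] [-0.  -0.   0.1] len 52.0 0.0
tail [ 0.5063 -0.253   0.0369] 0.67 stand x -0.0633 n -0.0037
board_1 [0.5573 0.2013 0.0675] 0.87 stand x -0.5125 n -0.0885
board_1 [ 0.4877 -0.3154  0.0296] 0.64 stand x 0.0019 n -0.0031
board_1 [0.5611 0.2035 0.0558] 0.62 stand x -0.5157 n -0.0855
tail [ 0.5131 -0.2513  0.0378] 0.61 stand x -0.0669 n 0.0023
board_1 [ 0.4904 -0.3131  0.0296] 0.9 stand x -0.0011 n -0.0012
```

Emit:
move_arm(
  series="0 1 10 0 0 0;0 1 20 0 0 0;0 1 30 0 0 0;0 1 40 0 0 0;0 1 50 0 0 0;0 1 56 0 0 0;0 1 56 0 0 0;0 1 56 0 0 0",
  jaw=0,
)

```text
time: 23.63
position: [0.5235, -0.2111, 0.0574]
tool_rot: [0.804, 0.594, -0.0, -0.001]
ft_force: [0.6, -0.2, 0.9]
grip_width: 0.0237
grip_force: 0.0
```

Emit:
move_arm(
  series="-8 0 0 0 0 0;-16 0 0 0 0 0;-22 0 0 0 0 0;-26 0 0 0 0 0;-29 0 0 0 0 0;-32 0 0 0 0 0;-32 0 0 0 0 0",
)

```text
time: 24.22
position: [0.5145, -0.2417, 0.0583]
tool_rot: [0.805, 0.593, 0.001, -0.0]
ft_force: [2.3, 2.4, 1.4]
grip_width: 0.0004
grip_force: 1.3
```

Emit:
move_arm(
  series="-1 0 0 0 0 0;-2 0 0 0 0 0;-3 0 0 0 0 0;-4 0 0 0 0 0;-4 0 0 0 0 0",
)

```text
time: 24.63
position: [0.5143, -0.2421, 0.0584]
tool_rot: [0.805, 0.593, 0.002, -0.002]
ft_force: [6.7, 12.9, 3.3]
grip_width: 0.0005
grip_force: 6.9
```

Emit:
move_arm(
  series="-2 0 0 0 0 0;-4 0 0 0 0 0;-4 0 0 0 0 0;-4 0 0 0 0 0",
)

```text
time: 24.97
position: [0.5138, -0.2423, 0.0584]
tool_rot: [0.806, 0.592, 0.004, -0.004]
ft_force: [11.9, 22.3, 5.3]
grip_width: 0.0005
grip_force: 12.4
```

Firm stop at 25 N without movement, so the board is home. I'll retreat, then check.

Emit:
move_arm(
  series="10 0 0 0 0 0;25 0 0 0 0 0;45 0 -10 0 0 0;60 0 -40 0 0 0;80 0 -80 0 0 0;110 0 -110 0 0 0;150 0 -130 0 0 0;150 0 -130 0 0 0",
)

```text
time: 25.63
position: [0.5589, -0.1027, 0.1924]
tool_rot: [0.803, 0.595, 0.003, 0.003]
ft_force: [1.0, 0.1, -0.9]
grip_width: 0.0006
grip_force: 0.0
```

Run:
```python
from h import *
st()
S=robot.camera('scene');t=robot.camera('top')
for x in (S,t):
    for n in ('tail','board_1','bridge','seat'):
        for r in robot.tip_of(x,n)[:2]:
            q=np.array(r['xyz']);print(n,q,round(r['p'],2),'stand x',(-.1562-q[:2]@D).round(4),'n',(q[:2]@Nv-.562).round(4))
f=lambda p,a,b,c,d:cv2.resize(p['img'][a:b,c:d],(390,300),interpolation=cv2.INTER_CUBIC)
im=np.vstack([np.hstack([f(S,110,187,240,340),f(S,200,354,280,480)]),np.hstack([f(t,205,282,400,500),f(t,140,217,170,270)])])
cv2.imwrite('pics/fin.png',im[:,:,::-1])
```

```text
25.6333 [ 0.5589 -0.1027  0.1924] [0.8034 0.5955 0.0027 0.0029] [ 1.0464  0.0833 -0.9238] 0.0006202780375616313 0.0 [-0.3791  0.5153  1.635   0.0018  0.9835 -0.0851]
tail [ 0.5069 -0.2554  0.0359] 0.56 stand x -0.0611 n -0.0024
board_1 [ 0.4871 -0.3154  0.0275] 0.79 stand x 0.002 n -0.0037
board_1 [0.5599 0.203  0.055 ] 0.57 stand x -0.5149 n -0.0865
bridge [ 0.4862 -0.3331  0.0491] 0.8 stand x 0.0192 n 0.0007
bridge [0.7274 0.0246 0.0001] 0.47 stand x -0.3936 n 0.126
seat [ 0.4743 -0.3794  0.04  ] 0.89 stand x 0.067 n 0.0029
tail [ 0.5057 -0.2531  0.0347] 0.57 stand x -0.063 n -0.0042
tail [0.561  0.2026 0.064 ] 0.47 stand x -0.5148 n -0.0854
board_1 [0.5598 0.2007 0.0629] 0.97 stand x -0.5126 n -0.086
board_1 [ 0.4867 -0.3109  0.03  ] 0.81 stand x -0.0022 n -0.0054
bridge [ 0.4832 -0.3364  0.0503] 0.69 stand x 0.0232 n -0.0012
seat [ 0.4729 -0.376   0.0386] 0.74 stand x 0.0641 n 0.0006
```

View pics/fin.png

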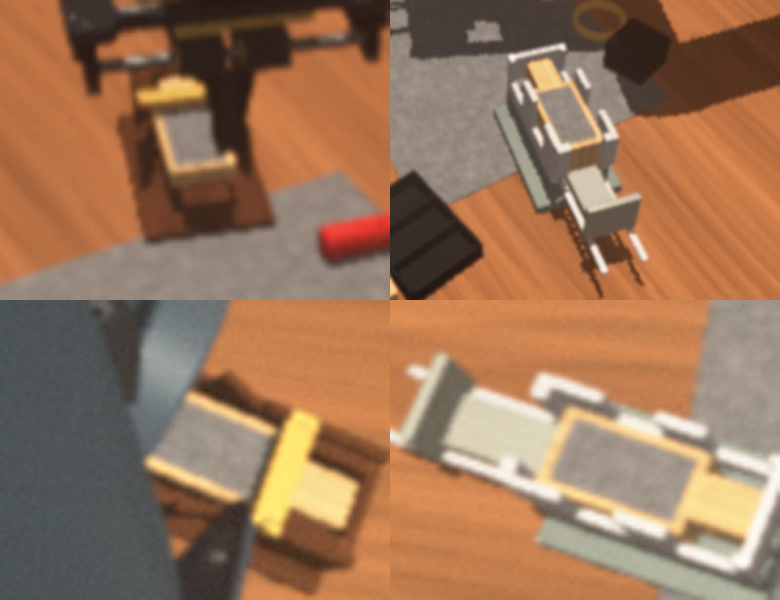

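The board lies under the bridge with its tongue at the end stop (lower-left view, (350,500)). The pusher is home and the other boards lie flat in the magazine, so I'm handing in.

```bash
python3 -c "
from h import *
print(robot.hand_in())"
```

```text
the job is handed in; nothing more can be done
None
```

The job is handed in at about 26 s of the 64 s allowed: the bottom board was pushed out, drawn, laid flat and let go, then slid under the bridge to a firm stop at about 25 N. The pusher has sprung home, the remaining boards look flat in the magazine, and I saw no other item moved. The interface gave no verdict.

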